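# Locate the marking mask on its pins under the beam and clamp it

### The job

Pick up the steel mask plate by its black handle, slide it in under the beam of the marking jig from the open side and work it along until its two holes drop over the two locating pins and it lies flat on the bed. Then swing the clamp all the way round so that its foot lies over the plate, and let go. Do not slam the plate down or strike the beam, and leave the bottle, tape dispenser, carton and brush where they are.

Things in the scene. Friction and masses are not known exactly. Their poses are not given: they have to be found in the camera images.
- mask_grip (a point): Middle of the mask's handle, an upright black rib near the middle of one edge: 30 mm along the mask's x, 14 mm thick along its y, top 60 mm above the plate's underside. This point is 40 mm above the underside, 55 mm behind the plate's centre; mask's axes. To bring the plate in level under the beam, grip across the 14 mm with the hand leaning back (to the mask's -x) 30 to 45 degrees from vertical
- mask: The loose flat steel mask plate, 150 x 150 x 5 mm, about 0.26 kg, with a 45 x 51 mm window, lying on the bench. Origin: centre of its underside. Axes: x points from the handle to the edge with the holes, y to the plate's left, z up, square to the plate
- hole_left (a point): Centre, on the underside, of the mask's round through hole, 12.5 mm in diameter, 55 mm ahead (+x) and 55 mm left (+y) of the plate's centre, same axes
- hole_right (a point): Centre, on the underside, of the mask's slot, 12.5 mm along x and 16.5 mm along y, 55 mm ahead and 55 mm right (-y) of the plate's centre, same axes
- seat (a point): Where the centre of the mask's underside lies when home, on the top of the jig's bed (30 mm above the bench). The jig is a fixed aluminium bed from 130 mm behind this point to 100 mm ahead, 170 mm to either side. Axes: x points inwards from the open side, which looks to the robot's right and back, y left, z up; the mask when home has the same axes
- pin_left (a point): Tip of the left locating pin, steel, 10 mm in diameter, standing 11 mm above the bed, the upper 5 mm tapering to a 4 mm tip; 55 mm ahead and 55 mm left of the seat point. The mask's round hole goes over it
- pin_right (a point): Tip of the right locating pin, the same shape, 55 mm ahead and 55 mm right of the seat point. The mask's slot goes over it
- beam (a point): Middle of the underside of the jig's grey beam (seat's axes): 40 mm deep along x, 336 mm along y, 40 mm high, underside 170 mm above the bed. Its near edge is 60 mm behind the seat point; the middle of a seated mask's rib is 55 mm behind, so an upright hand will not fit: the hand has to lean out to the open side
- gantry: The fixed frame that carries the beam: two 26 mm square posts 155 mm to either side of the seat point and 40 mm behind it, the beam on top (to 240 mm above the bench), and a black parked marking head on the beam's inner side, right. Origin: on the bench, 30 mm below the seat point, seat's axes
- clamp (a joint): Angle of the swing clamp about its upright pivot (rad): 0 = open, arm pointing to the open side (seat's -x); 1.57 = closed, at its stop, arm pointing left (seat's +y), its foot over the mask's near right corner. Closes clockwise from above, takes about 1 N at the knob, stays where it is left. The foot passes 2.5 mm above a seated mask; a mask not down blocks it
- clamp_pivot (a point): On the clamp's pivot axis, at the height of clamp_knob; 100 mm behind and 125 mm right of the seat point, seat's axes
- clamp_knob (a point): Half-way up the clamp's upright round black knob, 16 mm in diameter, 36 mm high, at the end of the arm, 60 mm from the pivot axis; this point is 64 mm above the bench, the knob's top 82 mm. The arm is a flat bar, its top 16 mm above the bed. A 16 mm wide foot reaches 44 mm sideways from the knob, in the direction of closing
- bottle: Bystander: corked clear glass bottle, 64 mm in diameter, 190 mm high; origin at the centre of its foot
- tape: Bystander: steel tape dispenser, 150 x 60 x 125 mm; origin at the centre of its underside
- carton: Bystander: cardboard carton, 130 x 110 x 110 mm; origin at the centre of its underside
- brush: Bystander: hand brush lying on the bench
Things that resemble listed ones, but are neither listed nor needed, are in the scene too. What is shaped like the mask but purple or red is not meant.

How it is judged:
By the outcome, as a careful person would: the job done as asked, in the order asked, and still so for the second after the job is handed in, with the robot touching nothing.
It also fails if it takes over 56 s, if anything falls off the work surface, if the arm or the gripper's body presses on something with over 40 N, if the wrist force passes 120 N, or if a joint passes its speed limit or range.

### The arm

A 6-joint arm with a two-finger parallel gripper is mounted at the origin on the work surface. World frame = base frame: x ahead of the robot, y to its left, z up, the work surface at z = 0. Lengths are in mm, angles in rad, forces in N, time in s.
With the tool pointing down it reaches from about 400 to 925 mm from the base axis. Payload 12.5 kg.
Tool frame: the origin (TCP) lies at the very end of the fingers, on their centre line; the grasp point (between the pads) lies 19 mm behind it; z points along the fingers, x is the direction in which the jaws open and shut, and the axes are right-handed (so a half turn about z gives the same grasp; the last joint's range is limited). The gripper opens to 95 mm and grips with 3 to 60 N. Pads are 20 mm wide; open, the fingers measure 119 mm over their backs; the gripper's body (75 mm by 180 mm) begins 59 mm behind the grasp point.
Start: joints at [-1.243, 0.491, 1.559, -0, 1.092, -0.106], TCP at [262.725, -567.117, 214.661] pointing down, gripper open.
Joint ranges: [-3.1, 3.1], [-0.84, 2.19], [0.05, 2.79], [-1.13, 4.28], [0.06, 2.93], [-2.69, 2.69]. Speed limits (rad/s): [2.22, 2.22, 2.79, 3.14, 3.14, 3.14].

### API

Orientations are given as [roll, pitch, yaw] about the fixed x, y, z axes, in that order (R = Rz(yaw) Ry(pitch) Rx(roll)).
In Python, from cell import env gives the robot as it stands.
- The arm moves only by the tool arm_command, never from a script. Its argument "motion" is one flat list of numbers, 7 for each row, row after row: the opening, from -1 (shut) to 1 (fully open), then the shift along the tool's x, y, z in mm, then the turn, a rotation vector about the tool's x, y, z in degrees. In form: [fingers, dx, dy, dz, rx, ry, rz, fingers, dx, dy, dz, rx, ry, rz, ...]. A call has 1 to 20 rows; each row is the pose to reach, as a shift and turn from the pose commanded when the call began, along the tool's axes at that moment; what a row does not reach only later rows make up. A row lasts 1/10 s, in which the tool goes at most 50 mm and 8.59 degrees, less where a joint would pass 70% of its speed; a pose out of reach is approached as far as the arm can. A call with a gripper value outside its range is refused whole. The fingers move at their own pace and stop on an object; the grip force is fixed at half the most. Time passes only in rows, so rows that repeat a pose let the fingers close. It gives the time, the measured TCP pose, the force and the opening at its end, in the units of the state.
- env.state(): the state, without advancing time (a new reading comes with each control period).
- env.read_camera(name): name is "side" or "top" or "wrist"; returns (picture, depth): 420x560x3 uint8, red, green, blue; 420x560 float32, mm along the optical axis (not along the pixel's ray), 0 where there is no reading.
- env.calibration(name): a dict with "fx", "fy", "cx", "cy" (pixels), "cam_to_world" (4x4, takes a point from camera to world coordinates). Camera axes: x right, y down, z forward; pixel columns grow to the right and rows downward; lengths in mm; the calibration is good to about 2 mm. The wrist camera is an equidistant fisheye: a pixel r from the principal point sees the ray r / f radians off the axis. A picture is of the moment at which its call begins: read the wrist's pose just before it. calibration takes no time and is no camera call; for the wrist camera it gives the pose at the moment of the call.
- env.job_done(): hands the job in, once; it reports no verdict.
Trained networks look in the newest picture that a camera, given by its name, has taken for a name from the list of things; names that differ only in an ending like _2 or _b are one class to them, and where a whole thing is asked for, a point or a joint stands for the part that bears it (a point fixed in the world has none). Each returns a list of dicts, best first, with "confidence" (0 to 1); they miss things now and then, are a little off and sometimes report something else, mostly with a low value. They report only what shows in the picture. A call takes as long as a camera call. They do not tell look-alikes from the thing itself.
- env.recognise(camera, label): "location" ([column, row] in pixels, amid what is visible of it).
- env.silhouettes(camera, label): "region" (420x560 bool, what is visible of it) and "location" ([column, row] in pixels, amid what is visible of it).
- env.spot_point(camera, label): "location" ([column, row] in pixels: a listed point, or the origin of a listed thing).
The state is a dict: "t": time; "joints": joint angles; "qvel": joint speeds; "tau": joint torques, N m; "eef_pos": TCP position; "tcp_rot": TCP orientation; "ft_force": force on the tool from outside, world axes, zero at the start; "moment": the same for the moment, N m; "opening": opening from 0.0 (shut) to 1.0 (fully open).
Only numpy, scipy, OpenCV 4.12 (cv2) and the standard library are available. Lean on these libraries where they do the work, as an engineer would, in place of code of your own. Each camera call takes 0.05 s, during which the arm holds its last target.

## Working session

There is one attempt and no reset: what is moved stays moved. The work goes in short steps, Python scripts to look and compute and a tool call to move; the robot and the scene stay as the last step left them, time stands still between calls to the robot, and variables do not carry over. Pictures are saved under pics/ and viewed, and the job is handed in when it is done.

Besides the shell and the picture viewer there is one more tool, called after "Emit:" as name(argument=value, ...) on one line, values as JSON. arm_command: Moves the arm, as the interface text tells. Its arguments: {"type":"object","properties":{"motion":{"type":"array","items":{"type":"number"}}},"required":["motion"]}

```bash
ls; mkdir -p pics; cat > h.py <<'E'
import numpy as np, cv2
from cell import env
from scipy.spatial.transform import Rotation as R
def shot(cam,name):
    p,d=env.read_camera(cam); cv2.imwrite('pics/%s.png'%name,p[:,:,::-1]); np.savez('pics/%s.npz'%name,p=p,d=d,c=env.calibration(cam)['cam_to_world']); return p,d
def ray(cam,uv,c2w=None):
    c=env.calibration(cam); T=np.array(c['cam_to_world']) if c2w is None else c2w
    x=(uv[0]-c['cx'])/c['fx']; y=(uv[1]-c['cy'])/c['fy']
    if cam=='wrist':
        r=np.hypot(x,y); s=np.sinc(r/np.pi); v=np.array([x*s,y*s,np.cos(r)])
    else: v=np.array([x,y,1.])
    return T[:3,3],T[:3,:3]@v, v
def atz(cam,uv,z,c2w=None):
    o,v,_=ray(cam,uv,c2w); return o+v*(z-o[2])/v[2]
def atd(cam,uv,d):
    o,v,l=ray(cam,uv); return o+v*d/l[2]
E
python3 - <<'E'
from h import *
for c in ['side','top','wrist']:
    p,d=shot(c,c+'0')
    print(c,{k:np.round(v,2).tolist() for k,v in env.calibration(c).items()})
print(env.state())
E
```

```text
pics
side {'fx': 498.37, 'fy': 498.37, 'cx': 285.83, 'cy': 211.33, 'cam_to_world': [[0.79, -0.33, 0.51, -495.7], [-0.61, -0.42, 0.67, -1334.48], [-0.01, -0.84, -0.54, 1168.07], [0.0, 0.0, 0.0, 1.0]]}
top {'fx': 433.86, 'fy': 433.86, 'cx': 281.57, 'cy': 202.52, 'cam_to_world': [[0.01, -0.99, 0.17, 240.78], [-1.0, -0.01, -0.01, -35.64], [0.01, -0.17, -0.99, 1621.71], [0.0, 0.0, 0.0, 1.0]]}
wrist {'fx': 325.19, 'fy': 325.19, 'cx': 276.58, 'cy': 212.18, 'cam_to_world': [[0.42, -0.87, -0.24, 330.35], [-0.91, -0.4, -0.11, -535.85], [-0.0, 0.27, -0.96, 384.01], [0.0, 0.0, 0.0, 1.0]]}
{'t': 0.15, 'joints': array([-1.24258979e+00,  4.91380664e-01,  1.55928044e+00, -9.42677858e-06,
        1.09172998e+00, -1.05614786e-01]), 'qvel': array([-0.00062116, -0.00347169, -0.0031713 ,  0.00029062,  0.0008871 ,
       -0.00164118]), 'tau': array([ 2.08993893e-03, -6.12895417e+01, -2.58279222e+01,  6.92180009e-02,
        4.72770736e-02, -6.26263704e-05]), 'eef_pos': array([ 262.66782326, -566.93588817,  214.23111115]), 'tcp_rot': array([-3.14151680e+00,  7.94858165e-04, -1.13697063e+00]), 'ft_force': array([-0.33324756,  0.08785025, -0.2061902 ]), 'moment': array([-0.04860197, -0.00197574,  0.0123979 ]), 'opening': 1.0009158265167009}
```

View pics/side0.png

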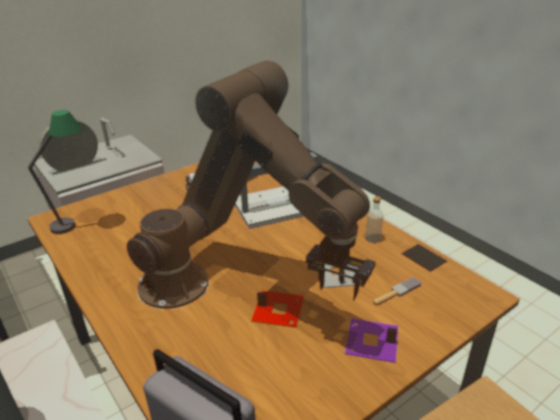

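View pics/top0.png

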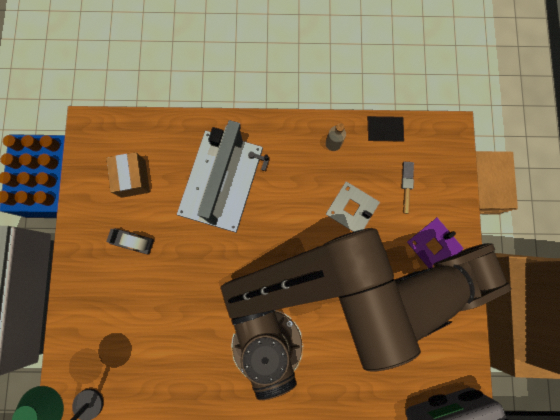

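View pics/wrist0.png

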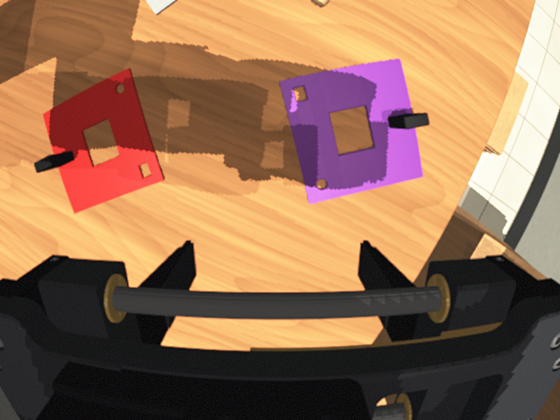

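```bash
python3 - <<'E'
from h import *
p=np.load('pics/top0.npz')['p'][:,:,::-1]
a=cv2.resize(p[110:250,165:285],None,fx=5,fy=5,interpolation=cv2.INTER_CUBIC)[:600]
cv2.imwrite('pics/jig0.png',cv2.resize(p[115:240,170:280],None,fx=4.8,fy=4.8,interpolation=cv2.INTER_CUBIC))
cv2.imwrite('pics/mask0.png',cv2.resize(p[175:245,315:395],None,fx=8,fy=8,interpolation=cv2.INTER_CUBIC))
for l in ['mask_grip','mask','hole_left','hole_right','seat','pin_left','pin_right','beam','gantry','clamp','clamp_pivot','clamp_knob']:
    print(l,[(np.round(x['location'],1).tolist(),round(x['confidence'],2)) for x in env.spot_point('top',l)])
E
```

```text
mask_grip [([369.5, 210.9], 0.72), ([445.9, 235.5], 0.59)]
mask [([351.9, 208.9], 0.95), ([435.1, 248.7], 0.55)]
hole_left [([333.2, 211.5], 0.8), ([434.2, 266.3], 0.67)]
hole_right [([415.1, 243.8], 0.92), ([348.4, 187.9], 0.69)]
seat [([216.0, 175.9], 0.86), ([403.0, 186.1], 0.69)]
pin_left [([403.7, 186.9], 0.68), ([196.0, 185.8], 0.57), ([348.2, 186.5], 0.17)]
pin_right [([208.8, 158.1], 0.66), ([133.3, 241.5], 0.33), ([333.4, 142.4], 0.25)]
beam [([218.7, 170.5], 0.9), ([329.3, 212.2], 0.5)]
gantry []Traceback (most recent call last):
  File "<stdin>", line 7, in <module>
ValueError: it knows: beam, bottle, brush, carton, clamp_knob, clamp_pivot, gantry, hole_left, hole_right, mask, mask_grip, pin_left, pin_right, seat, tape
```

View pics/jig0.png

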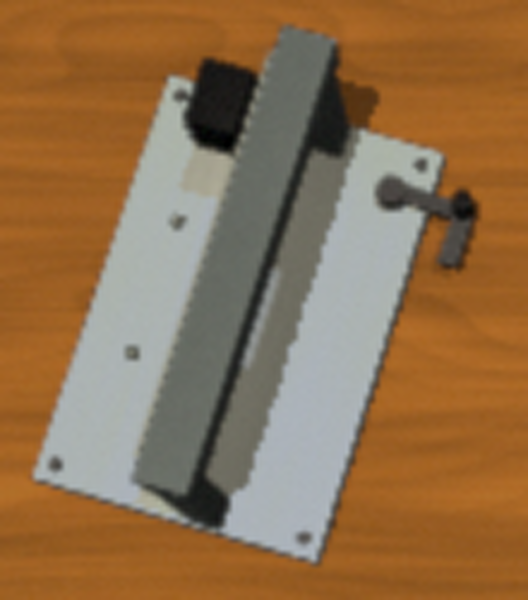

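View pics/mask0.png

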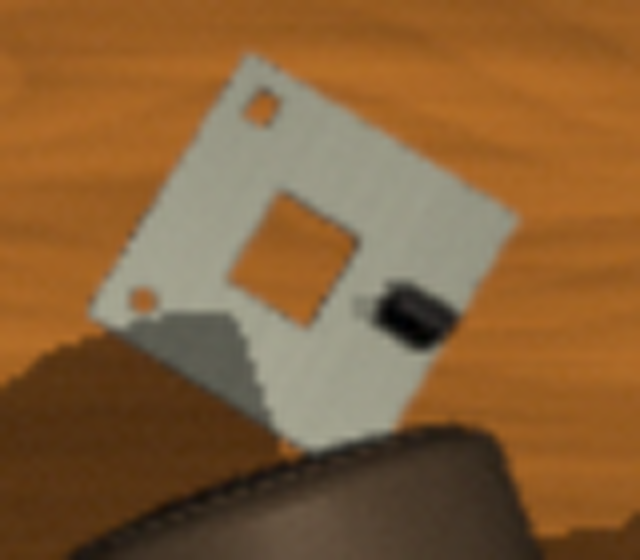

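```bash
cat >> h.py <<'E'
def fit2(loc,w):
    loc=np.array(loc,float);w=np.array(w,float)[:,:2]
    a=loc[:,:2]-loc[:,:2].mean(0);b=w-w.mean(0)
    th=np.arctan2((a[:,0]*b[:,1]-a[:,1]*b[:,0]).sum(),(a*b).sum())
    c,s=np.cos(th),np.sin(th);M=np.array([[c,-s],[s,c]])
    t=w.mean(0)-M@loc[:,:2].mean(0)
    return t,th,(M@loc[:,:2].T).T+t-w
E
python3 - <<'E'
from h import *
J=lambda u,v:(170+(u+.5)/4.8-.5,115+(v+.5)/4.8-.5)
M=lambda u,v:(315+(u+.5)/8-.5,175+(v+.5)/8-.5)
pts=[(100,-170,30,J(168,75)),(100,170,30,J(35,480)),(-130,170,30,J(320,562)),(-130,-170,30,J(443,155)),(55,-55,41,J(177,219)),(55,55,41,J(132,349))]
w=[atz('top',p[3],p[2]) for p in pts]
t,th,r=fit2([p[:2] for p in pts],w); print('seat',t,np.degrees(th));print(r)
m=[(75,-75,5,M(250,53)),(75,75,5,M(90,316)),(-75,-75,5,M(522,218)),(55,-55,3,M(263,107)),(55,55,3,M(143,299))]
w=[atz('top',p[3],p[2]) for p in m]
t,th,r=fit2([p[:2] for p in m],w); print('mask',t,np.degrees(th));print(r)
print('grip',atz('top',M(415,310),58))
print('knob',atz('top',J(463,205),82),'piv',atz('top',J(392,192),50))
E
```

```text
seat [604.01987334 199.45649804] 74.5255672520246
[[ 0.6638452  -0.43716276]
 [ 0.27310407  1.27032469]
 [-0.24276335  0.747193  ]
 [ 2.61228778 -1.68456467]
 [-0.76588796  0.6821383 ]
 [-2.54058576 -0.57792855]]
mask [ 504.14992235 -315.87022216] 58.34517939066268
[[ 0.79370304 -0.07083178]
 [ 0.8802693   1.31634929]
 [ 0.51272423  0.10904255]
 [-0.89791423 -0.46720454]
 [-1.28878233 -0.8873555 ]]
grip [ 475.49811482 -356.50957105   58.        ]
knob [675.12201499  12.34101328  82.        ] piv [693.91453206  68.90173514  50.        ]
```

```bash
cat >> h.py <<'E'
def pose():
    s=env.state(); return s['eef_pos'],R.from_euler('xyz',s['tcp_rot'])
def hand(yaw_deg,lean_deg):
    """option B: frame axes yaw; tool x=-y_f, leaning to -x_f"""
    y=np.radians(yaw_deg);xf=np.array([np.cos(y),np.sin(y),0]);yf=np.array([-np.sin(y),np.cos(y),0]);zw=np.array([0,0,1.])
    l=np.radians(lean_deg);z=np.sin(l)*xf-np.cos(l)*zw;x=-yf
    return R.from_matrix(np.c_[x,np.cross(z,x),z])
def go(p,Rt,p0=None,R0=None):
    a,b=pose() 
    if p0 is not None: a,b=np.array(p0),R0
    d=b.inv().apply(np.array(p)-a); r=(b.inv()*Rt).as_rotvec(degrees=True)
    print('shift',np.round(d,1),'turn',np.round(r,2)); return d,r
E
python3 - <<'E'
from h import *
H=hand(58.3,40); g=np.array([475.3,-362.7,40.]); z=H.as_matrix()[:,2]
go(g+z*(19-140),H)
p=cv2.imread('pics/side0.png');cv2.imwrite('pics/s1.png',cv2.resize(p[160:310,270:400],None,fx=4,fy=4))
E
```

```text
shift [ -53.3 -213.9   81.9] turn [ 38.84 -11.67 -32.06]
```

View pics/s1.png

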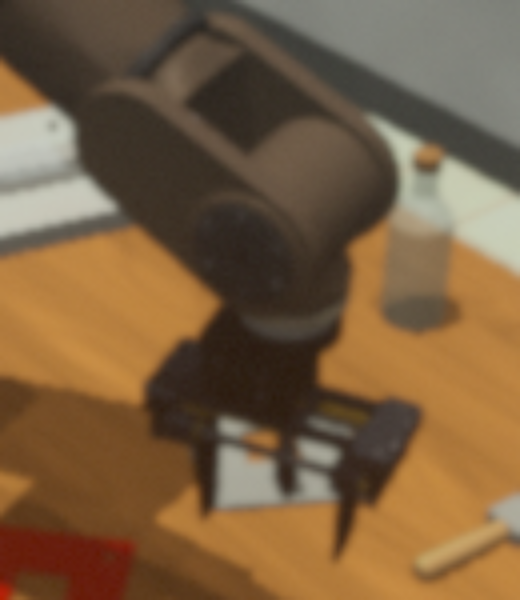

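Emit:
arm_command(motion=[1,-53.3,-213.9,81.9,38.84,-11.67,-32.06,1,-53.3,-213.9,81.9,38.84,-11.67,-32.06,1,-53.3,-213.9,81.9,38.84,-11.67,-32.06,1,-53.3,-213.9,81.9,38.84,-11.67,-32.06,1,-53.3,-213.9,81.9,38.84,-11.67,-32.06,1,-53.3,-213.9,81.9,38.84,-11.67,-32.06,1,-53.3,-213.9,81.9,38.84,-11.67,-32.06,1,-53.3,-213.9,81.9,38.84,-11.67,-32.06,1,-53.3,-213.9,81.9,38.84,-11.67,-32.06,1,-53.3,-213.9,81.9,38.84,-11.67,-32.06])

```text
t: 1.6
eef_pos: [434.4, -428.9, 133.7]
tcp_rot: [-2.446, -0.001, -0.554]
ft_force: [0.6, 0.8, -0.5]
opening: 0.999
```

```bash
python3 - <<'E'
from h import *
s=env.state();print(s['t'],s['joints'].round(3),s['eef_pos'],s['ft_force'])
H=hand(58.3,40); g=np.array([475.3,-362.7,40.]); z=H.as_matrix()[:,2]
go(g+z*(19-140),H)
shot('wrist','w1')
p,d=shot('top','t1')
cv2.imwrite('pics/t1c.png',cv2.resize(p[110:250,165:400,::-1],None,fx=3.4,fy=3.4,interpolation=cv2.INTER_CUBIC))
E
```

```text
1.6 [-1.133  0.71   1.565  0.584  1.338 -0.857] [ 434.38797756 -428.9135306   133.7298487 ] [ 0.6370716   0.76265543 -0.46785037]
shift [0.  0.6 0.8] turn [ 0.14 -0.08 -0.02]
```

View pics/w1.png

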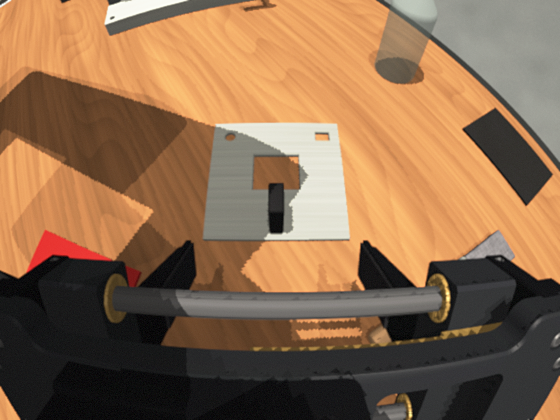

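View pics/t1c.png

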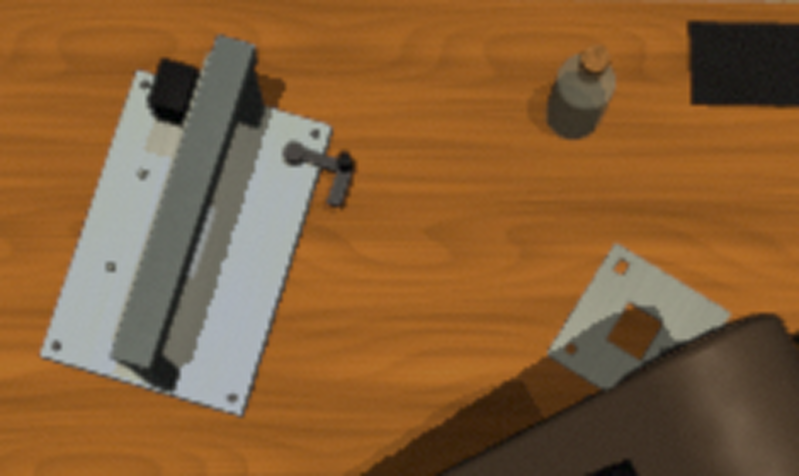

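```bash
python3 - <<'E'
from h import *
n=np.load('pics/w1.npz');p=n['p'];T=n['c']
cv2.imwrite('pics/w1c.png',cv2.resize(p[115:250,195:360,::-1],None,fx=4.4,fy=4.4,interpolation=cv2.INTER_CUBIC))
for l in ['mask_grip','mask','hole_left','hole_right','seat','clamp_knob']:
    print(l,[(np.round(x['location'],1).tolist(),round(x['confidence'],2)) for x in env.spot_point('wrist',l)])
E
```

```text
mask_grip [([275.6, 206.1], 0.77), ([10.1, 281.3], 0.67)]
mask [([272.7, 176.3], 0.9)]
hole_left [([230.7, 135.2], 0.87), ([122.9, 287.6], 0.82)]
hole_right [([321.2, 141.2], 0.89)]
seat []
clamp_knob []
```

View pics/w1c.png

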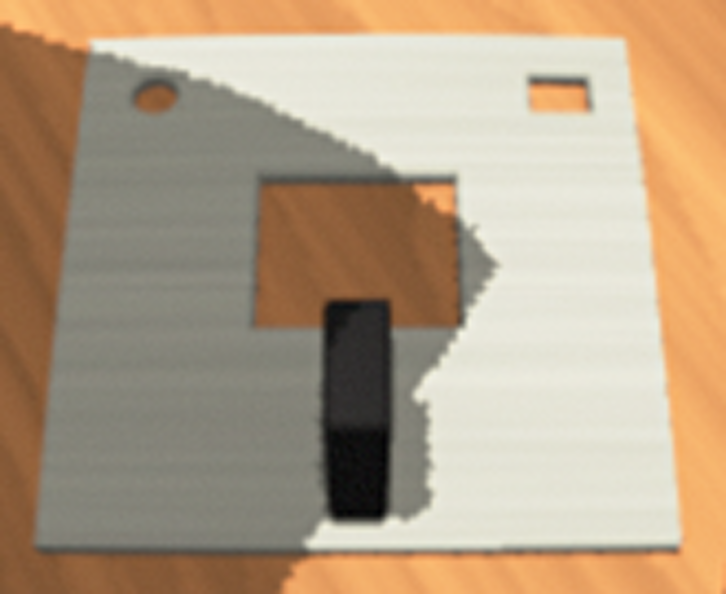

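```bash
python3 - <<'E'
from h import *
T=np.load('pics/w1.npz')['c']
C=lambda u,v:(195+(u+.5)/4.4-.5,115+(v+.5)/4.4-.5)
m=[(75,75,5,C(90,40)),(75,-75,5,C(626,38)),(-75,-75,5,C(681,545)),(-75,75,5,C(37,545)),(55,55,4,C(156,96)),(55,-55,4,C(560,94))]
w=[atz('wrist',q[3],q[2],T) for q in m]
t,th,r=fit2([q[:2] for q in m],w); print('mask',t,np.degrees(th));print(r.round(1))
M=np.array([[np.cos(th),-np.sin(th)],[np.sin(th),np.cos(th)]])
for u in [(325,300,60),(390,300,60),(328,430,60),(388,430,60),(332,520,5),(386,520,5)]:
    q=atz('wrist',C(*u[:2]),u[2],T); print(q.round(1),(M.T@(q[:2]-t)).round(1))
g=t+M@[-55,0];print(g)
th=np.degrees(th)
H=hand(th,40); z=H.as_matrix()[:,2];g=np.r_[g,40]
for b in (40,0): go(g+z*(19-b),H)
E
```

```text
mask [ 503.92287178 -315.50573809] 58.38404043443543
[[ 0.3  0.1]
 [-0.4  0.1]
 [ 0.4 -0.2]
 [-0.4 -0.1]
 [ 0.1  0.2]
 [-0.1 -0.1]]
[ 476.2 -347.4   60. ] [-41.7   6.9]
[ 487.4 -354.3   60. ] [-41.7  -6.3]
[ 461.8 -372.4   60. ] [-70.6   6. ]
[ 471.7 -378.5   60. ] [-70.6  -5.6]
[ 462.8 -370.4    5. ] [-68.3   6.2]
[ 473.3 -376.9    5. ] [-68.3  -6.1]
[ 475.09059955 -362.34269014]
shift [-3.000e-01 -1.000e-01  1.002e+02] turn [ 0.02 -0.06 -0.07]
shift [-4.000e-01 -1.000e-01  1.402e+02] turn [ 0.02 -0.06 -0.07]
```

Emit:
arm_command(motion=[1,-0.4,-0.1,40,0,0,0,1,-0.4,-0.1,80,0,0,0,1,-0.4,-0.1,110,0,0,0,1,-0.4,-0.1,130,0,0,0,1,-0.4,-0.1,140,0,0,0,1,-0.4,-0.1,140,0,0,0,-1,-0.4,-0.1,140,0,0,0,-1,-0.4,-0.1,140,0,0,0,-1,-0.4,-0.1,140,0,0,0,-1,-0.4,-0.1,140,0,0,0,-1,-0.4,-0.1,140,0,0,0,-1,-0.4,-0.1,140,0,0,0,-1,-0.4,-0.1,140,0,0,0,-1,-0.4,-0.1,140,0,0,0])

```text
t: 3.4
eef_pos: [481.4, -352.0, 25.6]
tcp_rot: [-2.443, -0.0, -0.553]
ft_force: [-0.6, 0.4, 0.2]
opening: 0.385
```

```bash
python3 - <<'E'
from h import *
s=env.state();print(s['t'],s['joints'].round(3),s['eef_pos'],s['ft_force'],s['opening'],s['opening']*95)
H=hand(58.38,40)
a,b=pose(); go(a+[0,0,60],H)
shot('wrist','w2')
E
```

```text
3.4 [-1.014  0.824  1.707  0.708  1.088 -0.952] [ 481.41237586 -352.00266331   25.55751129] [-0.56254711  0.37063804  0.18973768] 0.3849242067844706 36.567799644524705
shift [  0.  -38.6 -46. ] turn [ 0.   -0.05 -0.06]
```

View pics/w2.png

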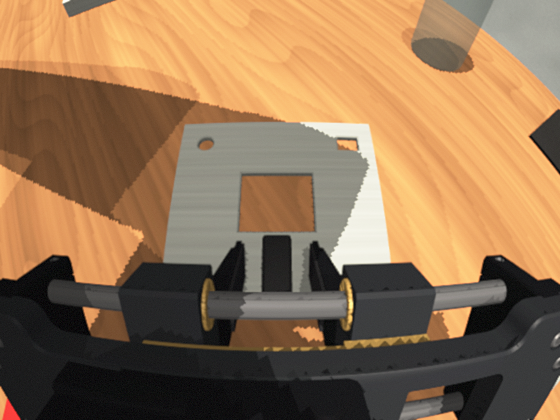

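Still closing; a few more rows, then lift a little.

Emit:
arm_command(motion=[-1,0,0,0,0,0,0,-1,0,0,0,0,0,0,-1,0,0,0,0,0,0,-1,0,0,0,0,0,0,-1,0,0,0,0,0,0])

```text
t: 3.95
eef_pos: [481.4, -352.0, 25.5]
tcp_rot: [-2.444, -0.0, -0.553]
ft_force: [-0.9, 0.5, 0.1]
opening: 0.15
```

Emit:
arm_command(motion=[-1,0,0,0,0,0,0,-1,0,-6.4,-7.7,0,0,0,-1,0,-12.9,-15.3,0,0,0,-1,0,-25.7,-30.6,0,0,0,-1,0,-38.6,-46,0,0,0,-1,0,-38.6,-46,0,0,0,-1,0,-38.6,-46,0,0,0])

```text
t: 4.65
eef_pos: [481.5, -352.2, 86.5]
tcp_rot: [-2.444, -0.002, -0.553]
ft_force: [0.1, -0.1, -3.4]
opening: 0.144
```

```bash
python3 - <<'E'
from h import *
s=env.state();print(s['t'],s['joints'].round(3),s['eef_pos'],s['tcp_rot'],s['ft_force'],s['moment'],s['opening']*95)
shot('wrist','w3')
E
```

```text
4.65 [-1.014  0.733  1.69   0.675  1.17  -0.878] [ 481.45543727 -352.19639152   86.48026358] [-2.44446125e+00 -1.60599454e-03 -5.53152742e-01] [ 0.14796185 -0.11466939 -3.435715  ] [-0.65249855  0.31515512  0.02416011] 13.723196016421793
```

View pics/w3.png

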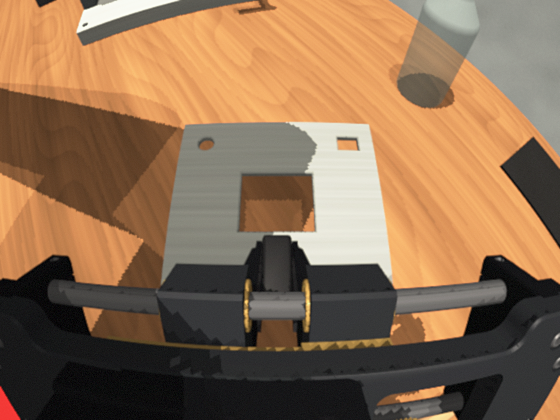

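```bash
cat >> h.py <<'E'
REL=np.array([-42.9,0,25.5]); SEAT=np.array([604.,199.5]); SY=74.5
def tcp_for(mx,my,mz,yaw=None,lean=40,dyaw=0):
    """mask underside centre at seat-frame mx,my ; mz above bed"""
    yaw=SY if yaw is None else yaw
    a=np.radians(yaw); Rz=np.array([[np.cos(a),-np.sin(a),0],[np.sin(a),np.cos(a),0],[0,0,1]])
    a2=np.radians(yaw+dyaw); Rz2=np.array([[np.cos(a2),-np.sin(a2),0],[np.sin(a2),np.cos(a2),0],[0,0,1]])
    return np.r_[SEAT,30]+Rz@[mx,my,mz]+Rz2@REL, hand(yaw+dyaw,lean)
E
python3 - <<'E'
from h import *
p,H=tcp_for(-230,0,45); print(p); go(p,H)
E
```

```text
[531.07064717 -63.47475068 100.5       ]
shift [-109.2 -217.6  163.2] turn [  0.03 -10.43 -12.39]
```

Emit:
arm_command(motion=[-1,-5.5,-10.9,8.2,0,-0.5,-0.6,-1,-16.4,-32.6,24.5,0,-1.6,-1.9,-1,-29.5,-58.8,44.1,0,-2.8,-3.3,-1,-43.7,-87,65.3,0,-4.2,-5,-1,-57.9,-115.3,86.5,0,-5.5,-6.6,-1,-72.1,-143.6,107.7,0,-6.9,-8.2,-1,-85.2,-169.7,127.3,0,-8.1,-9.7,-1,-96.1,-191.5,143.6,0,-9.2,-10.9,-1,-103.7,-206.7,155,0,-9.9,-11.8,-1,-109.2,-217.6,163.2,0,-10.43,-12.39,-1,-109.2,-217.6,163.2,0,-10.43,-12.39,-1,-109.2,-217.6,163.2,0,-10.43,-12.39])

```text
t: 5.9
eef_pos: [531.1, -63.5, 100.2]
tcp_rot: [-2.444, 0.001, -0.27]
ft_force: [-0.1, 0.2, -3.4]
opening: 0.148
```

```bash
python3 - <<'E'
from h import *
s=env.state();print(s['t'],s['joints'].round(3),s['eef_pos'],s['tcp_rot'],s['ft_force'],s['moment'],s['opening']*95)
p,d=shot('wrist','w4')
cv2.imwrite('pics/w4c.png',cv2.resize(p[0:140,120:400,::-1],None,fx=2.8,fy=2.8,interpolation=cv2.INTER_CUBIC))
p,d=shot('top','t4')
cv2.imwrite('pics/t4c.png',cv2.resize(p[100:260,165:400,::-1],None,fx=3.4,fy=3.4,interpolation=cv2.INTER_CUBIC))
E
```

```text
5.9 [-0.569  0.62   1.933  0.811  1.01  -0.893] [531.09097934 -63.47449002 100.20730224] [-2.44357846e+00  7.14214172e-04 -2.70267957e-01] [-0.11901974  0.24151903 -3.42455626] [-0.78270496  0.12876273  0.00507675] 14.038685742979206
```

View pics/w4.png

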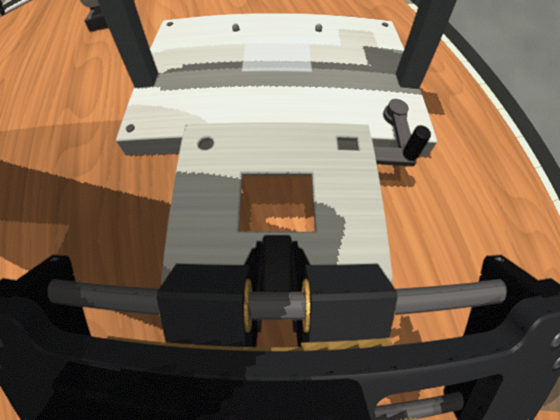

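View pics/w4c.png

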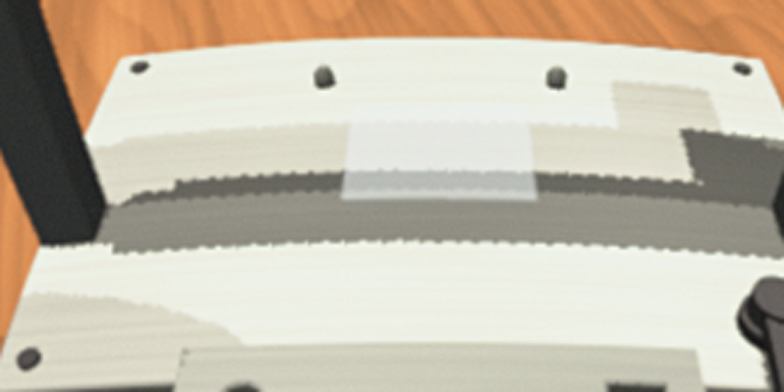

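View pics/t4c.png

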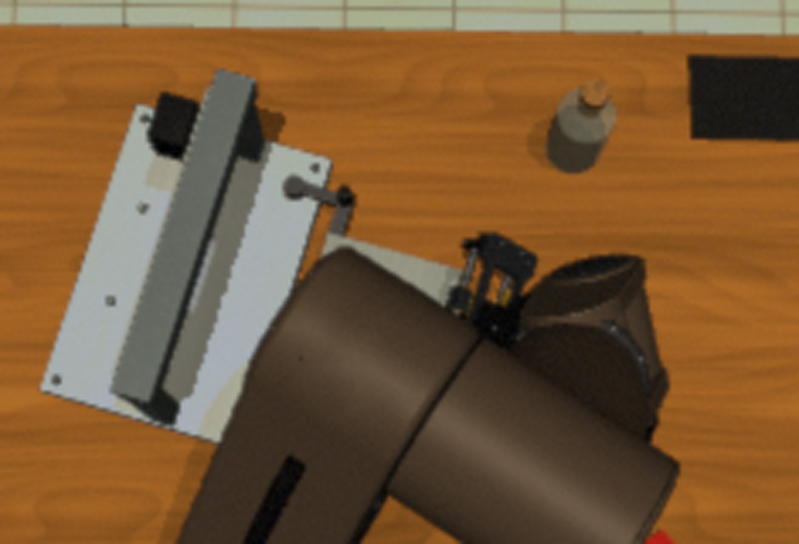

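```bash
python3 - <<'E'
from h import *
n=np.load('pics/w4.npz');T=n['c'];p=n['p'][:,:,::-1]
a=cv2.resize(p[0:50,210:350],None,fx=5.6,fy=5.6,interpolation=cv2.INTER_CUBIC)
b=cv2.resize(p[80:160,105:245],None,fx=5.6,fy=5.6,interpolation=cv2.INTER_CUBIC)[:320]
cv2.imwrite('pics/w4d.png',np.vstack([a,b]))
C=lambda u,v:(120+(u+.5)/2.8-.5,(v+.5)/2.8-.5)
L=[(55,55,41,C(323,69)),(55,-55,41,C(556,69)),(55,55,30,C(325,85)),(55,-55,30,C(556,86)),(100,170,30,C(122,57)),(100,-170,30,C(762,60))]
w=[atz('wrist',q[3],q[2],T) for q in L]
for i in ((0,1,2,3),range(6)):
    t,th,r=fit2([L[k][:2] for k in i],[w[k] for k in i]); print(t,np.degrees(th));print(r.round(1).tolist())
# mask check in hand from same image
E
```

```text
[603.58745326 197.24915535] 74.19336472607203
[[-0.3, 1.3], [1.2, 0.5], [-0.7, -1.0], [-0.2, -0.7]]
[603.67364926 197.6510101 ] 73.98752125715423
[[0.1, 1.8], [1.4, 0.6], [-0.4, -0.5], [-0.0, -0.6], [-1.7, -0.4], [0.6, -1.0]]
```

View pics/w4d.png

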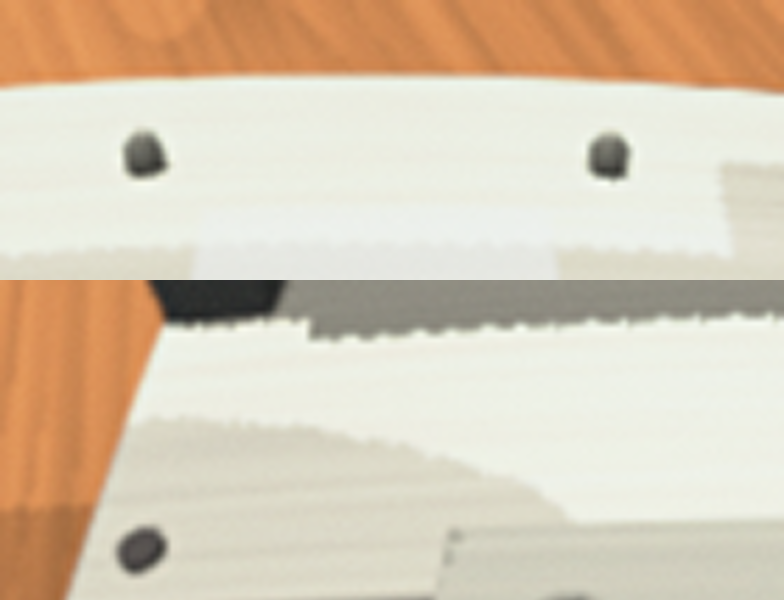

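```bash
python3 - <<'E'
from h import *
n=np.load('pics/w4.npz');T=n['c']
C=lambda u,v:(210+(u+.5)/5.6-.5,(v+.5)/5.6-.5)
D=lambda u,v:(120+(u+.5)/2.8-.5,(v+.5)/2.8-.5)
L=[(57,55,41,C(141,132)),(57,-55,41,C(610,132)),(50,55,30,C(148,179)),(50,-55,30,C(608,180)),(100,170,30,D(122,57)),(100,-170,30,D(762,60)),(100,0,30,C(390,74))]
w=[atz('wrist',q[3],q[2],T) for q in L]
for i in ((0,1,2,3),range(6)):
    t,th,r=fit2([L[k][:2] for k in i],[w[k] for k in i]); print(t,np.degrees(th));print(r.round(1).tolist())
a=np.radians(74.2);x=np.array([np.cos(a),np.sin(a)])
for k in w: print(k[:2]@x, k[:2]@[-x[1],x[0]])
# mask in hand
for q in [(206,144,55,55),(347,144,55,-55)]:
    v=atz('wrist',q[:2],30+45+5-.3,T); print(q,v)
p,H=tcp_for(-230,0,45)
E
```

```text
[604.11343183 198.35012469] 74.33925225003874
[[0.4, 1.1], [0.8, 0.9], [-1.3, -0.9], [0.2, -1.1]]
[603.97168534 198.39964454] 74.01459474742478
[[0.7, 1.4], [0.8, 0.5], [-1.1, -0.6], [0.2, -1.4], [-1.5, 0.3], [0.9, -0.2]]
411.0196609036017 -472.05082276800766
411.4240105886031 -581.656018207429
406.4406606929821 -473.19744060839326
406.49188958159556 -581.7035842782257
456.03340774377966 -358.9846615077343
454.7078084252883 -696.5398601156127
455.6384815653148 -530.3594551842124
(206, 144, 55, 55) [504.28074675  43.42368585  79.7       ]
(347, 144, 55, -55) [608.77288571  14.27766093  79.7       ]
```

```bash
sed -i 's/SEAT=np.array(\[604.,199.5\]); SY=74.5/SEAT=np.array([604.1,198.5]); SY=74.35/' h.py
python3 - <<'E'
from h import *
p,H=tcp_for(-50,0,25); print(p); go(p,H)
p,H=tcp_for(-140,0,35); print(p); go(p,H)
E
```

```text
[579.03927407 109.04403309  80.5       ]
shift [  -0.3 -125.   130.7] turn [0.01 0.08 0.05]
[554.76085283  22.38055599  90.5       ]
shift [ -0.5 -62.5  65.2] turn [0.01 0.08 0.05]
```

Emit:
arm_command(motion=[-1,-0.1,-6,6,0,0,0,-1,-0.2,-18,19,0,0,0,-1,-0.3,-33,35,0,0,0,-1,-0.3,-50,52,0,0,0,-1,-0.3,-67,70,0,0,0,-1,-0.3,-84,88,0,0,0,-1,-0.3,-100,104.5,0,0,0,-1,-0.3,-113,118,0,0,0,-1,-0.3,-121,126.5,0,0,0,-1,-0.3,-125,130.7,0,0,0,-1,-0.3,-125,130.7,0,0,0,-1,-0.3,-125,130.7,0,0,0])

```text
t: 7.2
eef_pos: [579.0, 109.2, 80.7]
tcp_rot: [-2.444, 0.0, -0.271]
ft_force: [0.1, 0.1, -2.6]
opening: 0.147
```

```bash
python3 - <<'E'
from h import *
s=env.state();print(s['t'],s['joints'].round(3),s['eef_pos'],s['tcp_rot'],s['ft_force'],s['moment'],s['opening']*95)
p,d=shot('wrist','w5')
cv2.imwrite('pics/w5c.png',cv2.resize(p[60:200,150:400,::-1],None,fx=3.1,fy=3.1,interpolation=cv2.INTER_CUBIC))
p,d=shot('side','s5')
cv2.imwrite('pics/s5c.png',cv2.resize(p[130:300,170:400,::-1],None,fx=3.4,fy=3.4,interpolation=cv2.INTER_CUBIC))
E
```

```text
7.2 [-0.234  0.652  1.947  1.042  0.839 -0.803] [578.97689999 109.17279274  80.68433166] [-2.44357598e+00  3.40735070e-04 -2.71169926e-01] [ 0.14481249  0.12963962 -2.59524206] [-0.72462364  0.0869929   0.04376907] 13.919166095069256
```

View pics/w5.png

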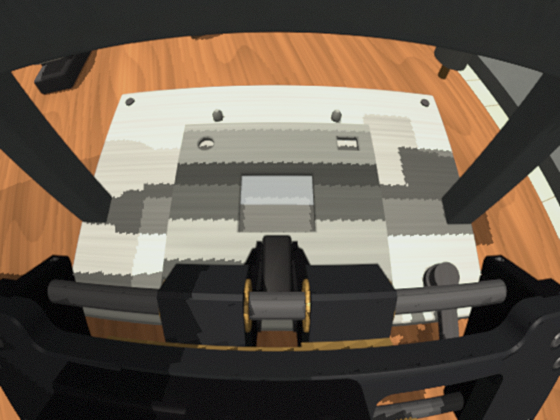

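View pics/w5c.png

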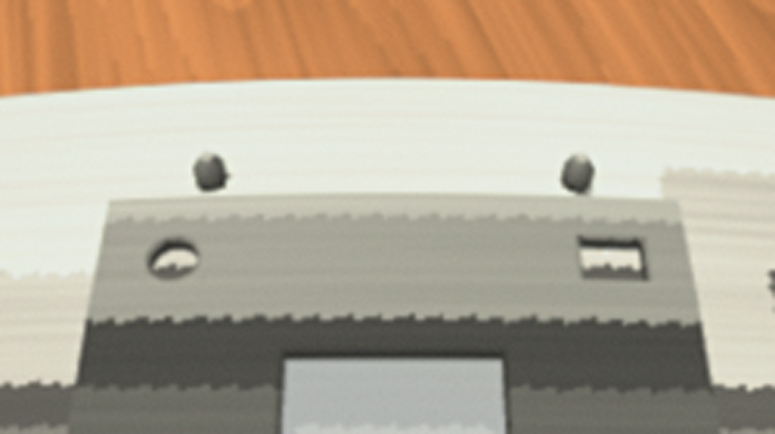

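View pics/s5c.png

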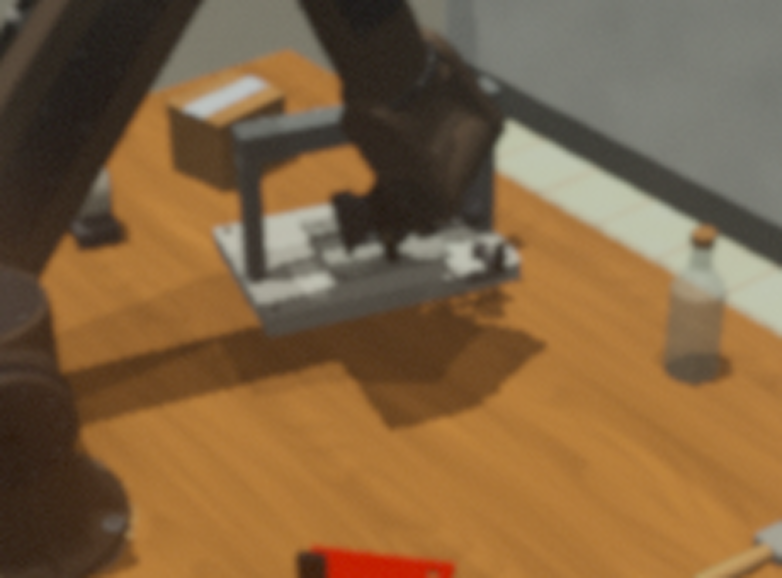

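```bash
python3 - <<'E'
from h import *
n=np.load('pics/w5.npz');T=n['c']
C=lambda u,v:(150+(u+.5)/3.1-.5,60+(v+.5)/3.1-.5)
L=[(57,55,41,C(209,153)),(57,-55,41,C(579,153)),(50,55,30,C(213,191)),(50,-55,30,C(577,193))]
w=[atz('wrist',q[3],q[2],T) for q in L]
t,th,r=fit2([q[:2] for q in L],w); print('seat',t,np.degrees(th),r.round(1).tolist())
zt=30+(80.7-25.5-30)+5; print(zt)
for dz in (0,-1.5):
  m=[(75,75,0,C(109,202)),(75,-75,0,C(680,203)),(55,55,-.5,C(174,259)),(55,-55,-.5,C(613,258))]
  w=[atz('wrist',q[3],q[2]+zt+dz,T) for q in m]
  t2,th2,r2=fit2([q[:2] for q in m],w); print('mask',t2,np.degrees(th2),r2.round(1).tolist())
a=np.radians(74.35);x=np.array([np.cos(a),np.sin(a)]);y=np.array([-x[1],x[0]])
s=env.state()['eef_pos'][:2]
print('mask by REL', s+42.9*x)
E
```

```text
seat [604.06179768 199.70794974] 74.22451564234018 [[-0.3, 0.8], [0.9, 0.1], [-0.9, -0.5], [0.4, -0.4]]
60.2
mask [590.06002079 149.59539201] 74.37519798247969 [[-0.1, 0.4], [0.1, 0.6], [-0.2, -0.3], [0.2, -0.8]]
mask [590.38359818 150.75077385] 74.37519676995278 [[0.4, 0.2], [-0.4, 0.7], [0.2, -0.3], [-0.2, -0.6]]
mask by REL [590.59322261 150.31992254]
```

Emit:
arm_command(motion=[-1,0,-5,4.2,0,0,0,-1,0,-13,10.9,0,0,0,-1,0,-23,19.3,0,0,0,-1,0,-33,27.7,0,0,0,-1,0,-39.1,32.8,0,0,0,-1,0,-39.1,32.8,0,0,0,-1,0,-36.5,35.9,0,0,0,-1,0,-33.9,38.9,0,0,0,-1,0,-31.4,42,0,0,0,-1,0,-31.4,42,0,0,0,-1,0,-31.4,42,0,0,0])

```text
t: 8.4
eef_pos: [592.6, 158.7, 68.5]
tcp_rot: [-2.443, 0.001, -0.271]
ft_force: [-0.0, -0.4, -2.0]
opening: 0.15
```

```bash
python3 - <<'E'
from h import *
s=env.state();print(s['t'],s['joints'].round(3),s['eef_pos'],s['tcp_rot'],s['ft_force'],s['moment'],s['opening']*95)
a=np.radians(74.3);x=np.array([np.cos(a),np.sin(a)]);y=np.array([-x[1],x[0]])
d=s['eef_pos'][:2]+42.9*x-[604.1,199.3]; print('mask off',d@x,d@y,s['eef_pos'][2]-55.5)
p,d=shot('wrist','w6')
cv2.imwrite('pics/w6c.png',cv2.resize(p[60:200,150:400,::-1],None,fx=3.1,fy=3.1,interpolation=cv2.INTER_CUBIC))
E
```

```text
8.4 [-0.139  0.682  1.925  1.108  0.793 -0.781] [592.59733875 158.6902167   68.4756165 ] [-2.44348902e+00  8.59603221e-04 -2.71048970e-01] [-0.03653476 -0.41128484 -1.98851764] [-0.72965799  0.19108484  0.02449419] 14.260910208267601
mask off 0.6926715308740721 0.084491579210775 12.975616496906028
```

View pics/w6c.png

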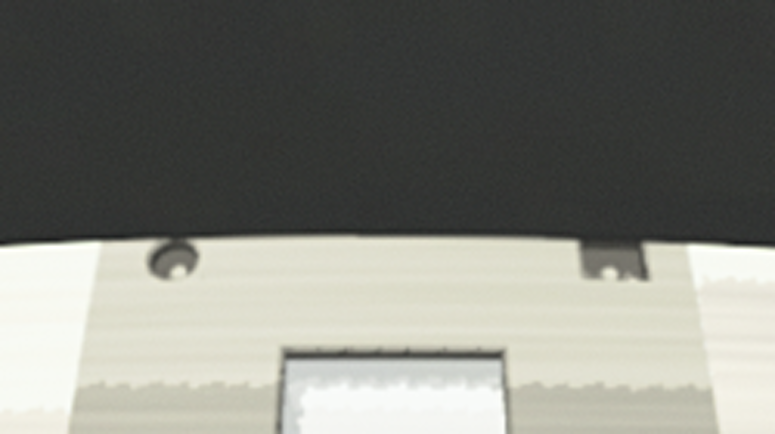

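```bash
python3 - <<'E'
from h import *
n=np.load('pics/w6.npz');T=n['c'];p=n['p'][:,:,::-1]
cv2.imwrite('pics/w6d.png',np.hstack([cv2.resize(p[132:156,192:222],None,fx=12,fy=12,interpolation=cv2.INTER_CUBIC),cv2.resize(p[132:156,330:366],None,fx=12,fy=12,interpolation=cv2.INTER_CUBIC)]))
C=lambda u,v:(150+(u+.5)/3.1-.5,60+(v+.5)/3.1-.5)
a=np.radians(74.3);x=np.array([np.cos(a),np.sin(a)]);y=np.array([-x[1],x[0]])
f=lambda P:(((P[:2]-[604.1,199.3])@x).round(1),((P[:2]-[604.1,199.3])@y).round(1))
print('cam',f(T[:3,3]),T[2,3]-30)
for n_,c,z in [('tipL',(178,270),41),('tipR',(609,271),41),('holeL',(174,260),48-.5),('holeR',(613,259),48-.5)]:
    print(n_,f(atz('wrist',C(*c),z,T)))
E
```

```text
cam (np.float64(-94.4), np.float64(0.2)) 216.9874601941395
tipL (np.float64(56.5), np.float64(55.7))
tipR (np.float64(56.4), np.float64(-54.4))
holeL (np.float64(54.9), np.float64(55.4))
holeR (np.float64(55.5), np.float64(-54.1))
```

View pics/w6d.png

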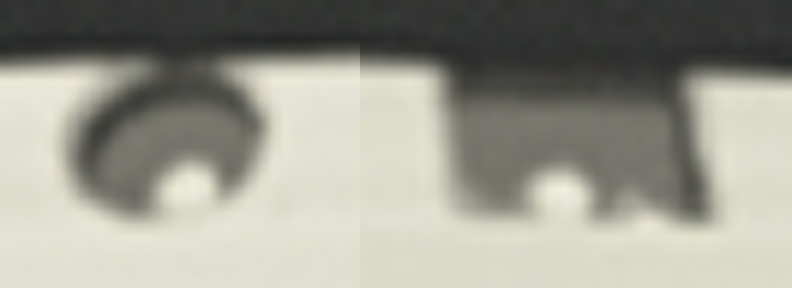

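Emit:
arm_command(motion=[-1,0,-0.8,0.6,0,0,0,-1,0,0.5,2.2,0,0,0,-1,0,1.8,3.7,0,0,0,-1,0,3.1,5.2,0,0,0,-1,0,4.4,6.8,0,0,0,-1,0,4.4,6.8,0,0,0])

```text
t: 9.05
eef_pos: [592.8, 159.9, 60.3]
tcp_rot: [-2.444, 0.001, -0.271]
ft_force: [-0.7, -1.2, -2.8]
opening: 0.142
```

```bash
python3 - <<'E'
from h import *
s=env.state();print(s['t'],s['eef_pos'],s['tcp_rot'],s['ft_force'],s['moment'],s['opening']*95)
a=np.radians(74.3);x=np.array([np.cos(a),np.sin(a)]);y=np.array([-x[1],x[0]])
d=s['eef_pos'][:2]+42.9*x-[604.1,199.3]; print('mask off',d@x,d@y,s['eef_pos'][2]-55.5)
p,d=shot('wrist','w7');p=p[:,:,::-1]
cv2.imwrite('pics/w7d.png',np.hstack([cv2.resize(p[132:156,192:222],None,fx=12,fy=12,interpolation=cv2.INTER_CUBIC),cv2.resize(p[132:156,330:366],None,fx=12,fy=12,interpolation=cv2.INTER_CUBIC)]))
E
```

```text
9.05 [592.75522028 159.89412298  60.28956449] [-2.44357034e+00  8.71417545e-04 -2.70605941e-01] [-0.70182171 -1.20098641 -2.79786565] [-0.72110955  0.12530125  0.02147567] 13.511282982296194
mask off 1.894384982010891 0.2582779078216554 4.789564489054506
```

View pics/w7d.png

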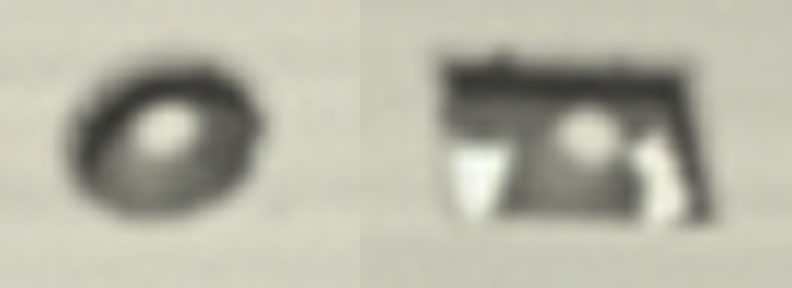

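Emit:
arm_command(motion=[-1,0,0.7,0.8,0,0,0,-1,0,1.4,1.7,0,0,0,-1,0,2.1,2.5,0,0,0,-1,0,2.7,3.2,0,0,0,-1,0,3.0,3.6,0,0,0,-1,0,3.0,3.6,0,0,0])

```text
t: 9.7
eef_pos: [592.9, 159.9, 55.9]
tcp_rot: [-2.444, 0.001, -0.271]
ft_force: [-0.4, -0.4, -2.1]
opening: 0.143
```

```bash
python3 - <<'E'
from h import *
s=env.state();print(s['t'],s['eef_pos'],s['tcp_rot'],s['ft_force'],s['moment'],s['opening']*95)
a=np.radians(74.3);x=np.array([np.cos(a),np.sin(a)]);y=np.array([-x[1],x[0]])
d=s['eef_pos'][:2]+42.9*x-[604.1,199.3]; print('mask off',d@x,d@y,s['eef_pos'][2]-55.5)
p,d=shot('wrist','w8');p=p[:,:,::-1]
cv2.imwrite('pics/w8d.png',np.hstack([cv2.resize(p[132:156,192:222],None,fx=12,fy=12,interpolation=cv2.INTER_CUBIC),cv2.resize(p[132:156,330:366],None,fx=12,fy=12,interpolation=cv2.INTER_CUBIC)]))
E
```

```text
9.7 [592.86152292 159.89741811  55.86693864] [-2.44353327e+00  5.11376231e-04 -2.70651745e-01] [-0.36074139 -0.36351383 -2.12559328] [-0.85073199  0.1728185  -0.0756917 ] 13.600552043189504
mask off 1.9263227150313749 0.15683289194675507 0.36693863609190913
```

View pics/w8d.png

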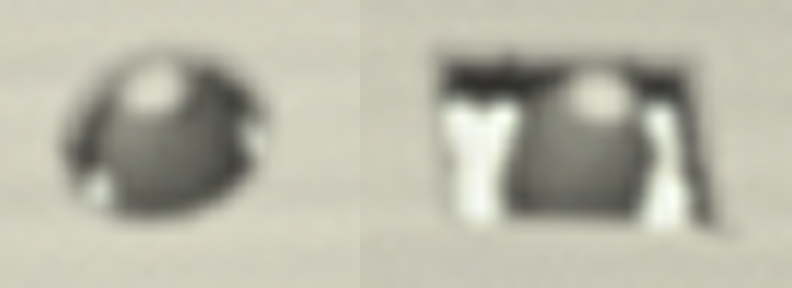

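View pics/w8.png

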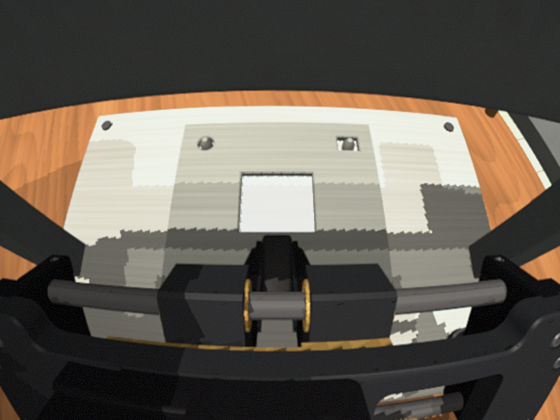

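Emit:
arm_command(motion=[-1,0,0.3,0.3,0,0,0,-1,0,0.6,0.7,0,0,0,-1,0,0.6,0.7,0,0,0])

```text
t: 10.05
eef_pos: [593.0, 159.9, 55.5]
tcp_rot: [-2.443, -0.0, -0.271]
ft_force: [-2.6, -1.8, 5.0]
opening: 0.146
```

Emit:
arm_command(motion=[-0.3,0,0,0,0,0,0,-0.3,0,0,0,0,0,0,-0.3,0,0,0,0,0,0,-0.3,0,0,0,0,0,0,-0.3,0,0,0,0,0,0])

```text
t: 10.55
eef_pos: [592.9, 160.0, 55.0]
tcp_rot: [-2.443, 0.0, -0.271]
ft_force: [-0.8, -1.3, -0.2]
opening: 0.351
```

```bash
python3 - <<'E'
from h import *
s=env.state();print(s['t'],s['eef_pos'],s['ft_force'],s['opening']*95)
p,d=shot('wrist','w9')
E
```

```text
10.55 [592.88986291 159.95993831  55.02336733] [-0.81227999 -1.28267743 -0.18059134] 33.336443278819516
```

View pics/w9.png

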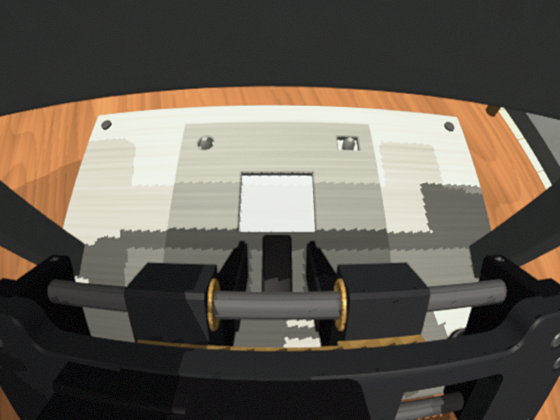

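Emit:
arm_command(motion=[-0.3,0,0,-8,0,0,0,-0.3,0,0,-24,0,0,0,-0.3,0,0,-45,0,0,0,-0.3,0,0,-70,0,0,0,-0.3,0,0,-95,0,0,0,-0.3,0,0,-115,0,0,0,-0.3,0,0,-130,0,0,0,-1,0,0,-130,0,0,0])

```text
t: 11.4
eef_pos: [571.0, 78.2, 156.1]
tcp_rot: [-2.444, -0.002, -0.272]
ft_force: [-0.7, 0.6, -0.6]
opening: 0.307
```

```bash
python3 - <<'E'
from h import *
s=env.state();print(s['t'],s['joints'].round(3),s['eef_pos'],s['ft_force'],s['opening']*95)
p,d=shot('wrist','w10')
for l in ['clamp_knob','clamp_pivot']:
    print(l,[(np.round(x['location'],1).tolist(),round(x['confidence'],2)) for x in env.spot_point('wrist',l)])
E
```

```text
11.4 [-0.295  0.523  1.912  0.903  0.959 -0.659] [570.97237431  78.23945882 156.08975946] [-0.66014631  0.59245912 -0.61274413] 29.13511633556368
clamp_knob [([418.0, 325.3], 0.68)]
clamp_pivot [([410.9, 255.3], 0.78)]
```

View pics/w10.png

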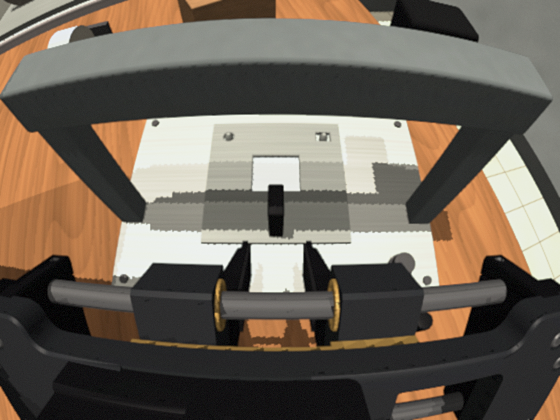

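```bash
cat >> h.py <<'E'
SA=np.radians(74.3);SX=np.array([np.cos(SA),np.sin(SA)]);SYv=np.array([-SX[1],SX[0]]);S0=np.array([604.3,199.6])
def loc(P): d=np.array(P)[:2]-S0; return np.array([d@SX,d@SYv])
def wld(x,y): return S0+x*SX+y*SYv
E
python3 - <<'E'
from h import *
n=np.load('pics/top0.npz'); print('bottle base',atz('top',(335,147),0), loc(atz('top',(335,147),0)), 'cork',atz('top',(341,127),190))
n=np.load('pics/w10.npz');T=n['c'];p=n['p'][:,:,::-1]
print('pivot knob guess',loc(atz('wrist',(401,258),46,T)),'knob',loc(atz('wrist',(425,320),82,T)))
for t in [(-215,-175,150)]:
    q=np.r_[wld(*t[:2]),t[2]]; print(q); go(q,hand(74.3,40))
cv2.imwrite('pics/w10c.png',cv2.resize(p[240:345,350:500],None,fx=5,fy=5,interpolation=cv2.INTER_CUBIC))
E
```

```text
bottle base [ 743.1177048  -252.06958566    0.        ] [-397.2544494  -255.86064998] cork [ 756.3263991 -248.2360325  190.       ]
pivot knob guess [ -94.53763056 -120.02725527] knob [-159.0636025  -121.16765155]
[714.59195974 -54.73380353 150.        ]
shift [174.9  72.3 -55.5] turn [0.   0.18 0.11]
```

View pics/w10c.png

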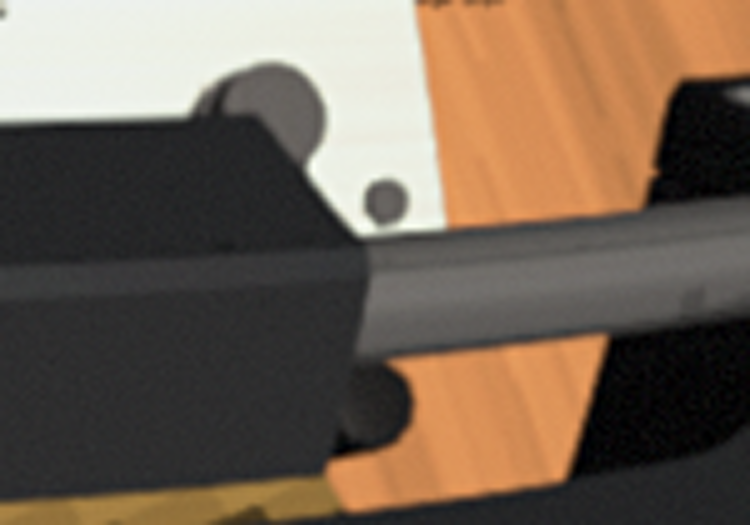

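```bash
python3 - <<'E'
from h import *
q=np.r_[wld(-190,-172),130]; print(q); go(q,hand(74.3,40))
E
```

```text
[718.46889565 -29.85470853 130.        ]
shift [172.   66.  -24.1] turn [0.   0.18 0.11]
```

Emit:
arm_command(motion=[-1,8,4,-4,0,0,0,-1,30,12,-8,0,0,0,-1,60,24,-10,0,0.1,0,-1,92,36,-14,0,0.1,0,-1,122,47,-18,0,0.1,0.1,-1,148,57,-21,0,0.2,0.1,-1,165,63,-23,0,0.2,0.1,-1,172,66,-24,0,0.2,0.1,-1,172,66,-24,0,0.2,0.1])

```text
t: 12.45
eef_pos: [718.8, -30.4, 129.4]
tcp_rot: [-2.443, 0.0, -0.274]
ft_force: [-0.7, 0.8, 0.4]
opening: 0.001
```

```bash
python3 - <<'E'
from h import *
s=env.state();print(s['t'],s['joints'].round(3),s['eef_pos'],loc(s['eef_pos']),s['ft_force'],s['opening']*95)
p,d=shot('wrist','w11')
p,d=shot('top','t11')
cv2.imwrite('pics/t11c.png',cv2.resize(p[100:260,165:400,::-1],None,fx=3.4,fy=3.4,interpolation=cv2.INTER_CUBIC))
E
```

```text
12.45 [-0.382  0.752  1.485  0.781  1.139 -0.534] [718.83254148 -30.41700018 129.36908536] [-190.44291081 -172.50223521] [-0.69099866  0.81298556  0.44573823] 0.07526326671974894
```

View pics/w11.png

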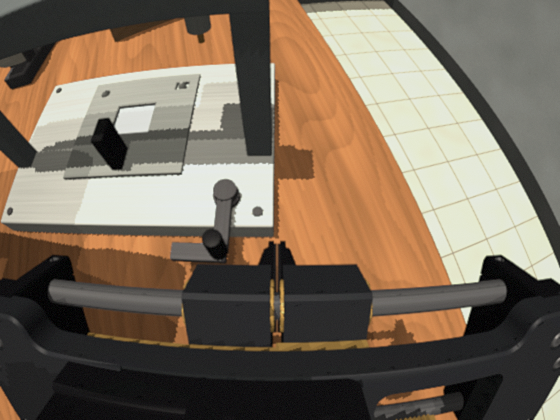

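View pics/t11c.png

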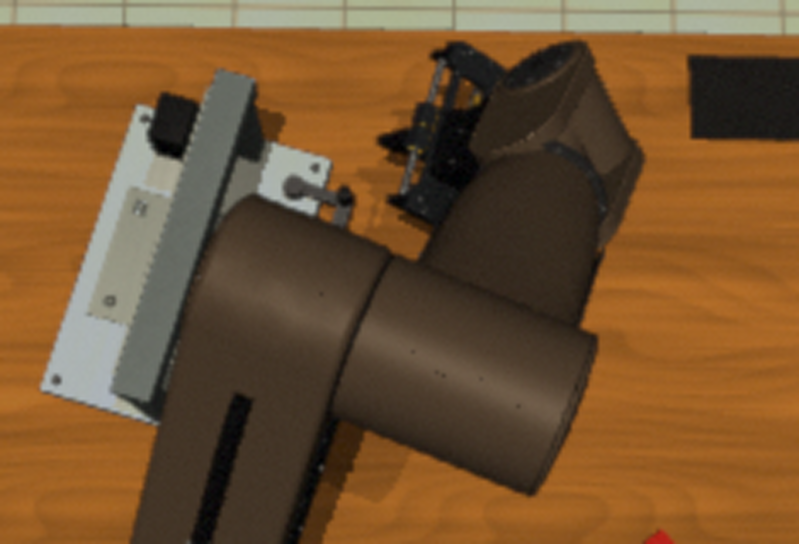

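```bash
python3 - <<'E'
from h import *
n=np.load('pics/w11.npz');T=n['c'];p=n['p'][:,:,::-1]
cv2.imwrite('pics/w11c.png',cv2.resize(p[170:280,160:310],None,fx=5,fy=5,interpolation=cv2.INTER_CUBIC))
print('knob',loc(atz('wrist',(211,237),82,T)),'pivot',loc(atz('wrist',(225,187),48,T)))
E
```

```text
knob [-159.48797861 -122.31925058] pivot [ -97.97917269 -124.00561273]
```

View pics/w11c.png

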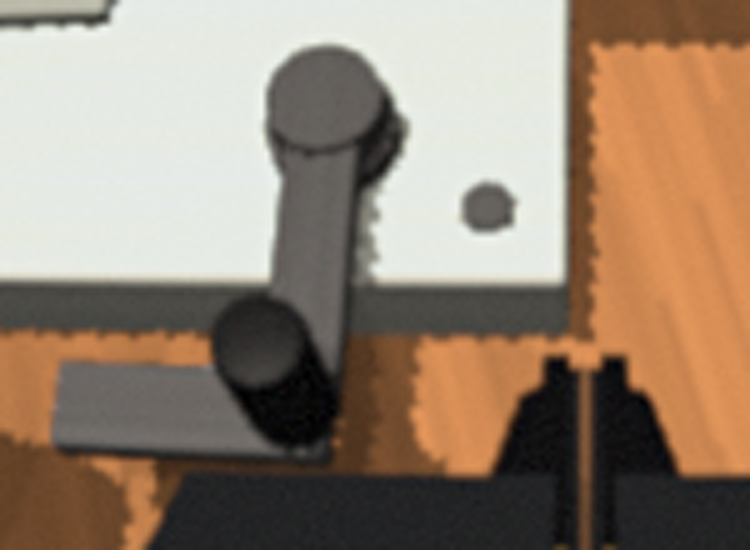

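```bash
python3 - <<'E'
from h import *
H=hand(74.3,40)
a,_=pose(); 
pts=[(-165,-158,70),(-160,-153,58)]
base=[go(np.r_[wld(x,y),z],H) for x,y,z in pts]
p0=np.r_[wld(-160,-153),58]
for f in list(range(0,91,9)):
    f=np.radians(f);d=15
    x=-99.5-60*np.cos(f)-d*np.sin(f);y=-125+60*np.sin(f)-d*np.cos(f)
    s=H.inv().apply(np.r_[wld(x,y),58]-p0); print(np.degrees(f).round(),round(x,1),round(y,1),s.round(1).tolist())
E
```

```text
shift [-13.6  19.6  62.1] turn [-0.01  0.01  0.02]
shift [-18.6  23.5  74.5] turn [-0.01  0.01  0.02]
0.0 -159.5 -140.0 [-13.0, -0.4, 0.3]
9.0 -161.1 -130.4 [-22.6, 0.8, -0.7]
18.0 -161.2 -120.7 [-32.3, 0.9, -0.8]
27.0 -159.8 -111.1 [-41.9, -0.2, 0.1]
36.0 -156.9 -101.9 [-51.1, -2.4, 2.0]
45.0 -152.5 -93.2 [-59.8, -5.7, 4.8]
54.0 -146.9 -85.3 [-67.7, -10.0, 8.4]
63.0 -140.1 -78.3 [-74.7, -15.2, 12.8]
72.0 -132.3 -72.6 [-80.4, -21.2, 17.8]
81.0 -123.7 -68.1 [-84.9, -27.8, 23.3]
90.0 -114.5 -65.0 [-88.0, -34.9, 29.2]
```

Emit:
arm_command(motion=[-1,-5,7,20,0,0,0,-1,-11,16,45,0,0,0,-1,-15,20.5,64,0,0,0,-1,-18,23,72,0,0,0,-1,-18.6,23.5,74.5,0,0,0,-1,-18.6,23.5,74.5,0,0,0])

```text
t: 13.15
eef_pos: [709.0, 3.7, 58.9]
tcp_rot: [-2.443, -0.002, -0.274]
ft_force: [-0.2, -0.2, -0.4]
opening: 0.009
```

Emit:
arm_command(motion=[-1,-6,0,0,0,0,0,-1,-13,-0.4,0.3,0,0,0,-1,-17.8,0.2,-0.2,0,0,0,-1,-22.6,0.8,-0.7,0,0,0,-1,-27.5,0.9,-0.8,0,0,0,-1,-32.3,0.9,-0.8,0,0,0,-1,-37.1,0.4,-0.4,0,0,0,-1,-41.9,-0.2,0.1,0,0,0,-1,-41.9,-0.2,0.1,0,0,0])

```text
t: 14.05
eef_pos: [668.0, 15.5, 58.3]
tcp_rot: [-2.443, -0.001, -0.274]
ft_force: [0.3, -0.5, 1.1]
opening: 0.006
```

```bash
python3 - <<'E'
from h import *
s=env.state();print(s['t'],s['joints'].round(3),s['eef_pos'],loc(s['eef_pos']),s['ft_force'],s['opening']*95)
p,d=shot('wrist','w12')
E
```

```text
14.05 [-0.345  0.779  1.687  0.895  0.965 -0.71 ] [668.00949495  15.48659405  58.28045289] [-160.00463857 -111.15377472] [ 0.25206614 -0.50107925  1.05392155] 0.5857045343224488
```

View pics/w12.png

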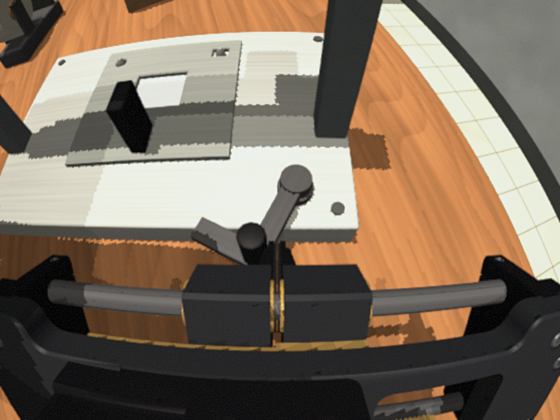

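Emit:
arm_command(motion=[-1,-4.6,-1,0.8,0,0,0,-1,-9.2,-2.2,1.9,0,0,0,-1,-13.6,-3.8,3.3,0,0,0,-1,-17.9,-5.5,4.7,0,0,0,-1,-21.9,-7.6,6.5,0,0,0,-1,-25.8,-9.8,8.3,0,0,0,-1,-29.4,-12.4,10.5,0,0,0,-1,-32.8,-15,12.7,0,0,0,-1,-35.7,-18,15.2,0,0,0,-1,-38.5,-21,17.7,0,0,0,-1,-38.5,-21,17.7,0,0,0])

```text
t: 15.2
eef_pos: [638.6, 52.8, 58.2]
tcp_rot: [-2.443, -0.001, -0.273]
ft_force: [0.5, 1.0, -0.3]
opening: 0.008
```

```bash
python3 - <<'E'
from h import *
s=env.state();print(s['t'],s['joints'].round(3),s['eef_pos'],loc(s['eef_pos']),s['ft_force'],s['opening']*95)
p,d=shot('wrist','w13')
E
```

```text
15.2 [-0.302  0.746  1.784  0.955  0.906 -0.755] [638.57697662  52.77402853  58.2344888 ] [-132.07278573  -72.72933585] [ 0.51041792  1.00366156 -0.27090627] 0.7805254540733454
```

View pics/w13.png

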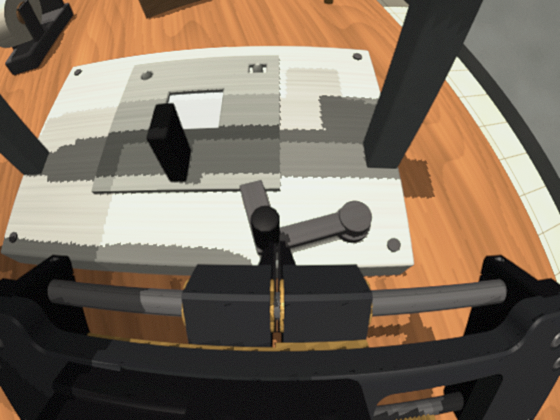

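Emit:
arm_command(motion=[-1,-2.3,-3.3,2.7,0,0,0,-1,-4.5,-6.6,5.5,0,0,0,-1,-6.1,-10.1,8.4,0,0,0,-1,-7.2,-12.4,10.4,0,0,0,-1,-7.6,-13.7,11.4,0,0,0,-1,-7.6,-13.7,11.4,0,0,0])

```text
t: 15.85
eef_pos: [636.5, 71.1, 58.2]
tcp_rot: [-2.444, -0.001, -0.274]
ft_force: [-1.2, -3.2, 0.8]
opening: -0.0
```

```bash
python3 - <<'E'
from h import *
s=env.state();print(s['t'],s['eef_pos'],loc(s['eef_pos']),s['ft_force'],s['opening']*95)
p,d=shot('wrist','w14')
cv2.imwrite('pics/w14c.png',cv2.resize(p[30:290,60:460,::-1],None,fx=2,fy=2,interpolation=cv2.INTER_CUBIC))
E
```

```text
15.85 [636.48565162  71.13837007  58.19235972] [-114.95949918  -65.74663552] [-1.23171368 -3.17194097  0.81905696] -0.018186931104822692
```

View pics/w14c.png

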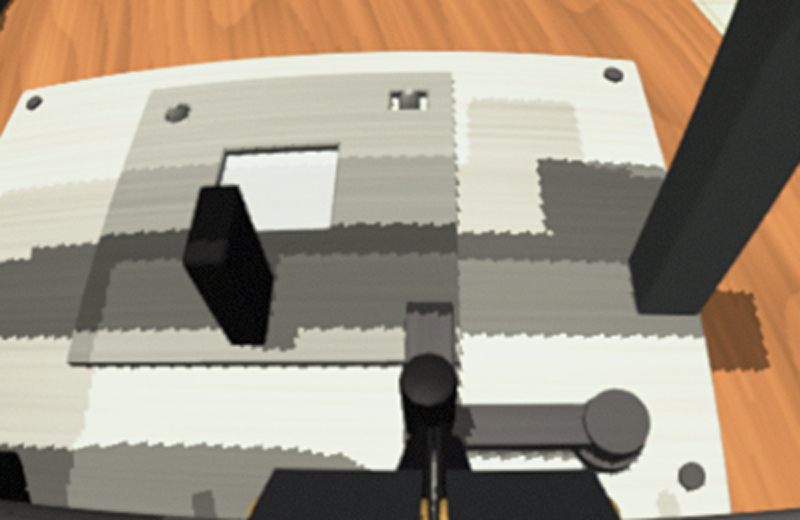

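Emit:
arm_command(motion=[-1,0,-0.6,0.5,0,0,0,-1,0,-1.0,0.8,0,0,0,-1,0,-1.0,0.8,0,0,0])

```text
t: 16.2
eef_pos: [636.8, 71.6, 58.2]
tcp_rot: [-2.445, -0.001, -0.275]
ft_force: [-3.8, -9.2, 0.6]
opening: 0.004
```

Emit:
arm_command(motion=[-1,0,4,-3.4,0,0,0,-1,0,11.5,-9.6,0,0,0,-1,0,19,-25,0,0,0,-1,0,19,-55,0,0,0,-1,0,19,-95,0,0,0,-1,0,19,-130,0,0,0,-1,0,19,-150,0,0,0,-1,0,19,-150,0,0,0,-1,0,19,-150,0,0,0])

```text
t: 17.1
eef_pos: [606.4, -34.8, 160.9]
tcp_rot: [-2.444, -0.001, -0.275]
ft_force: [0.4, 0.8, -0.8]
opening: 0.001
```

```bash
python3 - <<'E'
from h import *
s=env.state();print(s['t'],s['eef_pos'],s['ft_force'])
p,d=shot('wrist','w15');T=env.calibration('wrist')['cam_to_world']
p,d=shot('top','t15')
cv2.imwrite('pics/t15c.png',cv2.resize(p[90:270,90:440,::-1],None,fx=2.2,fy=2.2,interpolation=cv2.INTER_CUBIC))
E
```

```text
17.1 [606.44083748 -34.77330507 160.92401878] [ 0.3831897   0.83572067 -0.7761933 ]
```

View pics/w15.png

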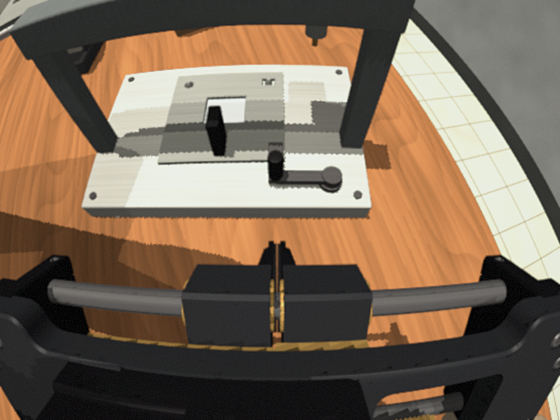

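View pics/t15c.png

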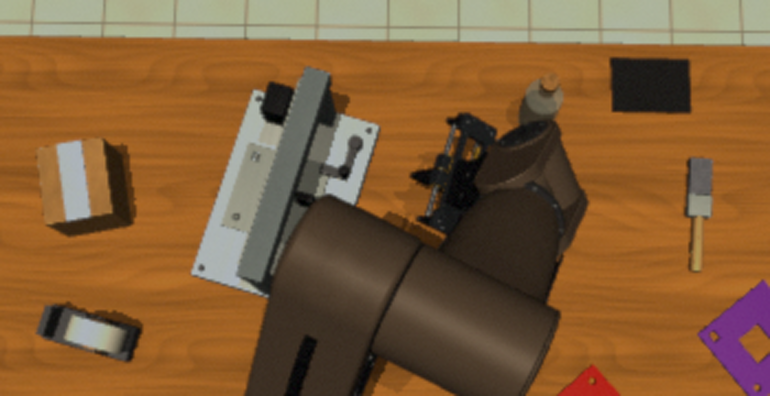

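```bash
python3 - <<'E'
from h import *
T=np.load('pics/w15.npz')['c']
k=loc(atz('wrist',(275.5,155),82,T));v=loc(atz('wrist',(332,173),50,T));print(k,v,'angle',90-np.degrees(np.arctan2(-(k-v)[0]*-1,(k-v)[1])))
for uv,l in [((189,85),'pinL'),((269,82),'pinR')]: print(l,loc(atz('wrist',uv,41,T)))
n0=np.load('pics/top0.npz');n1=np.load('pics/t15.npz')
for nm,(a,b,c,d) in dict(carton=(145,200,100,150),tape=(220,260,100,160),brush=(155,215,395,420),bottle_top=(120,138,325,348)).items():
    print(nm,np.abs(n0['p'][a:b,c:d].astype(int)-n1['p'][a:b,c:d]).mean())
E
```

```text
[-99.47011144 -63.95710242] [ -99.70612987 -123.142944  ] angle 89.77151987439102
pinL [48.2281696  53.14326087]
pinR [ 48.07658528 -55.15464428]
carton 1.3442424242424242
tape 1.3454166666666667
brush 1.2502222222222221
bottle_top 1.285024154589372
```

Clamp measured at 90°, the plate lies flat over both pins, and the bystanders have not moved. Handing in.

```bash
python3 -c "
from h import *
print(env.job_done()); print(env.state()['t'])"
```

```text
the job is handed in; nothing more can be done
None
the job is handed in; nothing more can be done
```

The mask plate is seated on both locating pins under the beam and the clamp is swung fully closed over its near right corner. I handed the job in at about 17 s of the 56 s allowed.

- **Plate:** I gripped it by the rib with the hand leaning 40°, brought it in from the open side and lowered it over the pins. The pins took no noticeable force, and the contact with the bed was about 7 N. I then released it and backed out.
- **Clamp:** I pushed it round by its knob with closed fingers until it met its stop, at about 10 N, then withdrew.
- **Last checks:** The wrist picture shows both pins in their holes and the plate flat, with the clamp measured at 89.8°, inside measurement error of its 90° stop. The top view shows the carton, tape dispenser, brush and bottle unchanged. The arm was clear of everything, and I saw no contact with the beam.
- **Disagreement:** A rough pin position read from that final, more distant picture came out about 7 mm short. I put this down to a coarse pixel pick, because the closer views showed both pins inside the holes.

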